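# Press home the tackle-jar lids and upend the tall jar

## Robot

A 6-joint arm with a two-finger parallel gripper is mounted at the origin on the work surface. World frame = base frame: x ahead of the robot, y to its left, z up, the work surface at z = 0. Lengths are in m, angles in rad, forces in N, time in s.
With the tool pointing down it reaches from about 0.25 to 0.85 m from the base axis. Payload 12.5 kg.
Tool frame: the origin (TCP) lies between the finger pads; the fingertips stand 11 mm ahead of it and the grasp point (between the pads) lies 8 mm behind it; z points along the fingers, y is the line along which they close (so a half turn about z gives the same grasp; the last joint's range is limited). The gripper opens to 93 mm and grips with 3 to 60 N. Pads are 15 mm wide; open, the fingers measure 128 mm over their backs; the gripper's body (75 mm by 188 mm) begins 65 mm behind the grasp point.
Start: joints at [1.041, 0.351, 1.652, -0, 1.139, -0.085], TCP at [0.237, 0.496, 0.208] pointing down, gripper open.
Joint ranges: [-2.75, 2.75], [-0.79, 2.1], [0.01, 2.65], [-1.57, 4.71], [0.07, 3.14], [-2.87, 2.87]. Speed limits (rad/s): [2.22, 2.22, 2.79, 3.14, 3.14, 3.14].

## Interface

Orientations are given as a 3x3 rotation matrix whose columns are the frame's x, y, z axes.
In Python, from workcell import * gives the robot as it stands.
- The arm moves only by the tool apply_moves, never from a script. Its argument "moves" is one flat list of numbers, 4 for each row, row after row: the shift along the tool's x, y, z in m, then the turn about the tool's z in rad. In form: [x, y, z, spin, x, y, z, spin, ...]. A call has 1 to 5 rows; each row shifts and turns the commanded pose from where the row before left it, along the tool's axes as they then stand; what a row does not reach is not made up. A row lasts 1/8 s, in which the tool goes at most 62.5 mm and 10.7 degrees, less where a joint would pass 70% of its speed; a pose out of reach is approached as far as the arm can. A call with a gripper value outside its range is refused whole. "jaw" is the opening, from 0 (shut) to 1 (fully open), set as the call begins (left out, the last holds). The fingers move at their own pace and stop on an object; "force" is the grip in N (left out, the last holds). Time passes only in rows, so rows that do not move let the fingers close. It gives the time, the measured TCP pose, the force, the opening and the grip force at its end, in the units of the state.
- get_state(): the state, without advancing time (a new reading comes with each control period).
- get_image(name): name is "side" or "top"; returns a dict with "image" (480x640x3 uint8, red, green, blue), "depth" (480x640 float32, m along the optical axis (not along the pixel's ray), 0 where there is no reading), "fx", "fy", "cx", "cy" (pixels), "D" ([k1, k2, p1, p2, k3] as OpenCV has them; the pictures are not rectified), "pose" (4x4, takes a point from camera to world coordinates). Camera axes: x right, y down, z forward; pixel columns grow to the right and rows downward; lengths in m; the calibration is good to about 2 mm. A picture is of the moment at which its call begins.
- close_job(): hands the job in; it is judged then, once.
The state is a dict: "time": time; "q": joint angles; "qvel": joint speeds; "effort": joint torques, N m; "tcp_pos": TCP position; "tool_rot": TCP orientation; "ft_force": force on the tool from outside, world axes, zero at the start; "ft_torque": the same for the moment, N m; "opening": finger opening in m; "grasp_force": force on a finger pad.
Only numpy, scipy, OpenCV 4.12 (cv2) and the standard library are available. Lean on these libraries where they do the work, as an engineer would, in place of code of your own. Each camera call takes 0.05 s, during which the arm holds its last target. There are 200 camera calls.

## Task

Close up the three glass tackle jars: firmly but gently press each white lid straight down until it is fully home on its rim. Then pick up the tall jar, turn it upside down to check that its lid holds (lid pointing well down), and set it, not drop it, upright in the middle of the round cork coaster. Leave the two squat jars standing where they are, disturb nothing else, and let go at the end.

Things in the scene. Friction and masses are not known exactly. Their poses are not given: they have to be found in the camera images.
- board: chipboard work board, fixed, 460 x 840 x 12 mm; everything below stands on its top, which is 12 mm above the table (world z = 0.012). Origin: centre of its underside.
- tall_jar: the tall slim glass jar, loose, upright, 0.17 to 0.36 kg. Straight glass wall 46 mm in diameter from its underside to its rim 100 mm up; white press-in lid on top, 50 mm in diameter, its cap 10 mm thick (so 110 mm overall when closed). Grip it by the glass, below the lid. Origin: centre of its underside, z up.
- tall_jar_top (a point): centre of the top face of the tall jar's lid (moves with the lid); z points out of the lid
- squat_a: one of two like squat glass jars, loose, upright, about 0.17 kg. 64 mm in diameter, rim 40 mm up; white press-in lid of 68 mm diameter, cap 8 mm thick (48 mm overall when closed). Origin: centre of its underside, z up.
- squat_a_top (a point): centre of the top face of squat_a's lid (moves with the lid); z points out of the lid
- squat_b: one of two like squat glass jars, loose, upright, about 0.17 kg. 64 mm in diameter, rim 40 mm up; white press-in lid of 68 mm diameter, cap 8 mm thick (48 mm overall when closed). Origin: centre of its underside, z up.
- squat_b_top (a point): centre of the top face of squat_b's lid (moves with the lid); z points out of the lid
- tall_jar_lid (a joint): how far the lid of tall_jar stands proud of its rim, m: 0 is fully home (cap on the rim, hard stop), 0.011 the most. A tight friction fit: it slides down under about 7 to 8 N and stays where it is left; it cannot come right off.
- squat_a_lid (a joint): how far the lid of squat_a stands proud of its rim, m: 0 is fully home (cap on the rim, hard stop), 0.011 the most. A tight friction fit: it slides down under about 7 to 8 N and stays where it is left; it cannot come right off.
- squat_b_lid (a joint): how far the lid of squat_b stands proud of its rim, m: 0 is fully home (cap on the rim, hard stop), 0.011 the most. A tight friction fit: it slides down under about 7 to 8 N and stays where it is left; it cannot come right off.
- coaster: round cork coaster, fixed, 84 mm diameter, 5 mm thick, lying on the board. Origin: centre of its underside; its top is 5 mm above that.
- vise: bystander: small blue bench vise, bolted down (cannot move): round foot of 90 mm diameter and 34 mm high narrowing to a 34 mm column, jaws head 85 to 143 mm above its underside, about 50 mm along its x and 105 mm along its y (from y -38 to +67 mm, screw bar at +y). Origin: centre of its underside, z up.
- mug: bystander: clear glass mug, 76 mm diameter, 95 mm high, handle reaching some 30 mm out at its own +y. Origin: centre of its underside, z up.
- varnish: bystander: small amber varnish bottle, upright, 26 mm diameter, 72 mm high with a thin black cap; tips easily. Origin: centre of its underside, z up.
- spool: bystander: line spool lying flat, 64 mm diameter, 20 mm high. Origin: centre of its underside, z up.
- hook_box: bystander: small flat hook box, 60 x 90 x 22 mm (x, y, z). Origin: centre of its underside, z up.
- pliers: bystander: yellow-handled pliers lying flat, about 160 mm long along their x, 66 mm wide, 14 mm high; origin at the rivet, handles to -x (to 107 mm), jaws to +x (53 mm). Origin: centre of its underside, z up.
- ruler: bystander: black ruler lying flat, 150 x 30 x 4 mm, long side along its x. Origin: centre of its underside, z up.
- lead: bystander: small dark lead weight standing upright, 32 mm diameter, 32 mm high. Origin: centre of its underside, z up.
Not all that is in view belongs to the job. What is shaped like the squat_b but turquoise is not meant. Leave any yellow look-alike of the squat_a alone.

How it is judged:
By the outcome, as a careful person would: the job done as asked, in the order asked, and still so for the second after the job is handed in, with the robot touching nothing.
It also fails if it takes over 72 s, if anything falls off the work surface, if the arm or the gripper's body presses on something with over 40 N, if the wrist force passes 120 N, or if a joint passes its speed limit or range.

## Working session

There is one attempt and no reset: what is moved stays moved. The work goes in short steps, Python scripts to look and compute and a tool call to move; the robot and the scene stay as the last step left them, time stands still between calls to the robot, and variables do not carry over. Pictures are saved under pics/ and viewed, at most 10 in all, crops included, and the job is handed in when it is done.

Besides the shell and the picture viewer there is one more tool, called after "Emit:" as a command line: name --argument value ..., lists and objects as JSON in quotes. apply_moves: Moves the arm, as the interface text tells. Its arguments: {"type":"object","properties":{"moves":{"type":"array"},"jaw":{"type":"number"},"force":{"type":"number"}},"required":["moves"]}

```bash
mkdir -p pics; cat > h.py <<'E'
from workcell import *
import numpy as np, cv2
def cloud(d):
    K=np.array([[d["fx"],0,d["cx"]],[0,d["fy"],d["cy"]],[0,0,1]])
    h,w=d["depth"].shape
    u,v=np.meshgrid(np.arange(w),np.arange(h))
    p=cv2.undistortPoints(np.stack([u,v],-1).reshape(-1,1,2).astype(float),K,np.array(d["D"],float)).reshape(h,w,2)
    z=d["depth"]
    P=np.stack([p[...,0]*z,p[...,1]*z,z],-1)
    T=np.array(d["pose"])
    W=P@T[:3,:3].T+T[:3,3]
    W[z==0]=np.nan
    return W
def save(im,n): cv2.imwrite("pics/"+n,cv2.cvtColor(im,cv2.COLOR_RGB2BGR))
E
python3 - <<'E'
from h import *
for n in("top","side"):
    d=get_image(n); save(d["image"],n+"1.png"); np.savez(n+".npz",W=cloud(d),im=d["image"],pose=d["pose"])
    print(n,np.round(d["pose"],3).tolist(),d["fx"])
s=get_state(); print(s)
E
```

```text
top [[-0.007, -0.998, 0.067, 0.393], [-1.0, 0.007, 0.002, -0.081], [-0.002, -0.067, -0.998, 1.532], [0.0, 0.0, 0.0, 1.0]] 538.7692522164208
side [[-0.818, 0.338, -0.465, 1.19], [0.575, 0.476, -0.665, 0.887], [-0.003, -0.812, -0.584, 0.982], [0.0, 0.0, 0.0, 1.0]] 539.2816097154582
{'time': 0.1, 'q': array([ 1.04143248e+00,  3.51159259e-01,  1.65233207e+00, -1.22144584e-05,
        1.13910590e+00, -8.46197930e-02]), 'qvel': array([ 0.00045484, -0.00222789, -0.00077336, -0.00040825,  0.00032011,
       -0.00100981]), 'effort': array([ 3.49999982e-04, -4.98030174e+01, -2.85698390e+01,  7.00722355e-02,
        2.39028514e-02, -5.96459518e-05]), 'tcp_pos': array([0.23645777, 0.49623367, 0.20767857]), 'tool_rot': array([[-9.02722991e-01,  4.30221983e-01, -4.97719783e-04],
       [ 4.30222264e-01,  9.02722572e-01, -8.72680535e-04],
       [ 7.38565328e-05, -1.00191891e-03, -9.99999495e-01]]), 'ft_force': array([ 0.43778876, -0.71295129, -0.07671571]), 'ft_torque': array([-0.04587325,  0.01212236, -0.03839822]), 'grasp_force': 0.0, 'opening': 0.09315736871982569}
```

View pics/top1.png

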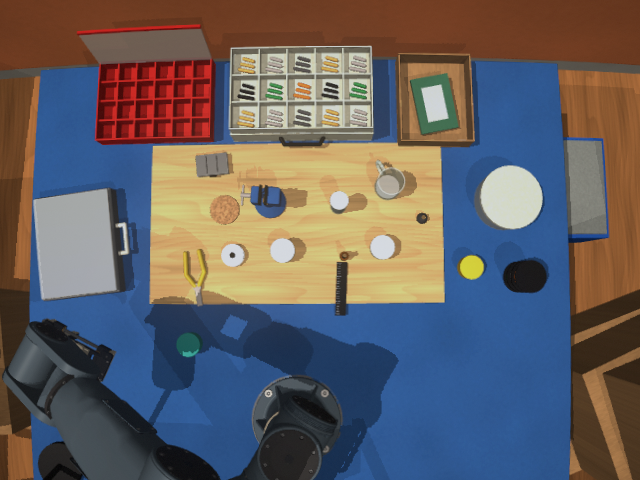

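View pics/side1.png

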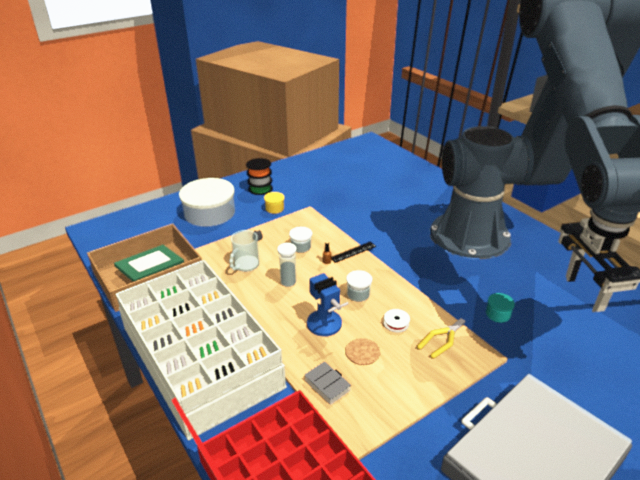

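The top view shows white squat lids at (283,250) and (383,247), the tall jar's lid at (340,201) and the coaster at (225,209). The look-alikes are turquoise at (188,345) and yellow at (471,267), both off the board. The spool at (233,255) has a dark hole and is flat. The vise at (267,200) stands between the tall jar and the coaster. The two white lids on the board fit squat_a and squat_b. I'll measure them and confirm in a crop.

```bash
python3 - <<'E'
from h import *
t=np.load("top.npz"); s=np.load("side.npz"); W=t["W"]; im=t["im"]
for n,(u,v) in dict(sqL=(283,250),sqR=(383,247),tall=(340,201)).items():
    r=20 
    w=W[v-r:v+r,u-r:u+r].reshape(-1,3); z0=np.nanmedian(W[v-2:v+3,u-2:u+3,2])
    m=np.abs(w[:,2]-z0)<.006; c,R=cv2.minEnclosingCircle(w[m][:,:2].astype(np.float32))
    print(n,"topz",z0.round(4),w[m].mean(0).round(4),"circ",np.round(c,4),round(R,4),m.sum())
    # side cam cross-check
    S=s["W"].reshape(-1,3); I=s["im"].reshape(-1,3).astype(int)
    k=(np.hypot(S[:,0]-c[0],S[:,1]-c[1])<.045)&(S[:,2]>.04)&(I.min(1)>150); 
    if k.sum(): 
        zt=np.percentile(S[k][:,2],80); k2=k&(abs(S[:,2]-zt)<.004); c2,R2=cv2.minEnclosingCircle(S[k2][:,:2].astype(np.float32)); print("  side",zt.round(4),np.round(c2,4),round(R2,4))
for n,(u,v) in dict(coaster=(225,209),spool=(233,255),vise=(267,200),varn=(345,256),mug=(388,185),hook=(212,165),lead=(422,218),plier=(196,268),board=(300,280)).items():
    print(n,W[v-1:v+2,u-1:u+2].reshape(-1,3).mean(0).round(4))
hsv=cv2.cvtColor(im,cv2.COLOR_RGB2HSV)
w=W[190:230,205:245].reshape(-1,3); i=im[190:230,205:245].reshape(-1,3).astype(int)
m=(i[:,0]-i[:,2]>30)&(i[:,0]<195)
c,R=cv2.minEnclosingCircle(w[m&(abs(w[:,2]-.017)<.006)][:,:2].astype(np.float32)); print("coaster circ",c,R, np.nanmean(w[m],0))
# vise tall points
w=W[170:230,235:300].reshape(-1,3); m=w[:,2]>.09; print("vise head",np.nanmin(w[m],0),np.nanmax(w[m],0))
a=cv2.resize(im[170:290,200:440],None,fx=3.3,fy=3.3,interpolation=cv2.INTER_CUBIC); save(a,"crop.png")
b=cv2.resize(s["im"][210:380,220:420],None,fx=3,fy=3,interpolation=cv2.INTER_CUBIC);save(b,"crops.png")
E
```

```text
sqL topz 0.0682 [0.4754 0.0323 0.0689] circ [0.4757 0.0327] 0.034 442
  side 0.0723 [0.4801 0.0341] 0.0358
sqR topz 0.0649 [ 0.4831 -0.239   0.0646] circ [ 0.4837 -0.239 ] 0.0341 455
  side 0.0671 [ 0.488  -0.2368] 0.036
tall topz 0.131 [ 0.6024 -0.1217  0.1304] circ [ 0.603 -0.122] 0.0249 256
  side 0.1323 [ 0.6049 -0.1187] 0.0271
coaster [0.5972 0.2005 0.0155]
spool [0.4651 0.1742 0.0306]
vise [0.602  0.0664 0.1469]
varn [ 0.4606 -0.1395  0.0253]
mug [ 0.6625 -0.2644  0.017 ]
hook [0.7218 0.2363 0.0319]
lead [ 0.5662 -0.358   0.0271]
plier [0.4297 0.2845 0.0081]
board [ 0.3943 -0.0125  0.0103]
coaster circ (0.6055254936218262, 0.1920163780450821) 0.0568985715508461 [0.59878198 0.19656885 0.01734913]
vise head [0.59134394 0.03159143 0.09709585] [0.64726838 0.14089863 0.16089706]
```

View pics/crop.png

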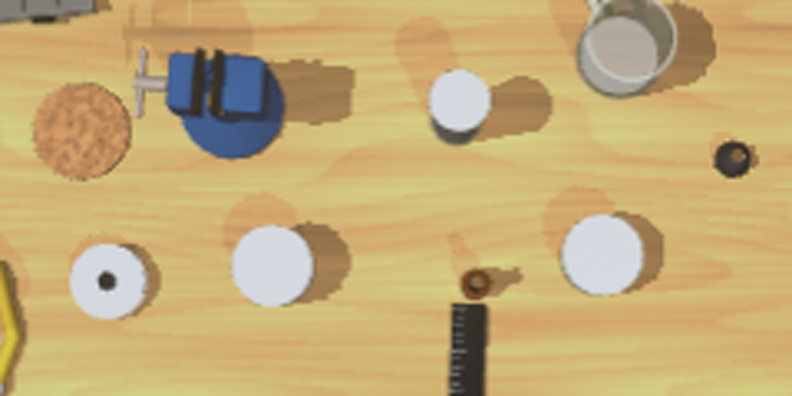

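View pics/crops.png

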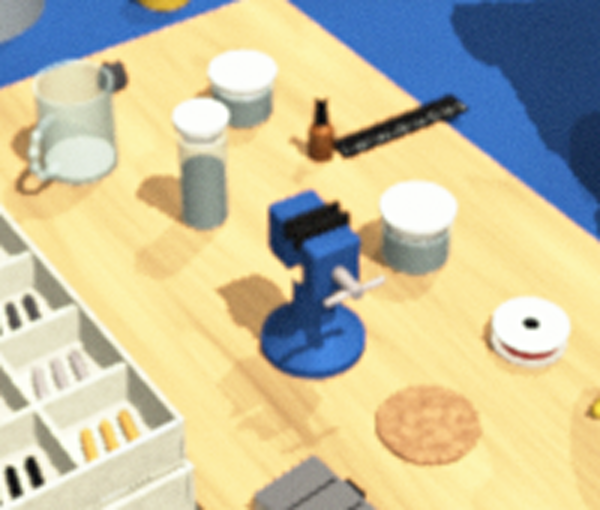

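The crops confirm it: two white-capped squat jars on the board (L at about (0.476, 0.033), R at about (0.484, -0.239)), a tall jar at (0.603, -0.122), and a cork coaster at about (0.597, 0.200). Their lids stand about 9, 5 and 9 mm proud. I'll shut the gripper, turn it, and go above the left squat jar.

Emit:
apply_moves --moves '[0,0,0,0.185,0,0,0,0.185,0,0,0,0.185,0,0,0,0.185,0,0,0,0.185]' --jaw 0 --force 10

```text
time: 0.72
tcp_pos: [0.2365, 0.4963, 0.2078]
tool_rot: [[-0.194, 0.981, -0.0], [0.981, 0.194, -0.001], [-0.001, -0.0, -1.0]]
ft_force: [-0.1, 0.9, 0.1]
opening: 0.0474
grasp_force: 0.0
```

Emit:
apply_moves --moves '[0,0,0,0.185,-0.055,0.03,0,0,-0.055,0.03,0,0,-0.055,0.03,0,0,-0.055,0.03,0,0]'

```text
time: 1.35
tcp_pos: [0.3604, 0.2771, 0.2081]
tool_rot: [[-0.016, 1.0, 0.0], [1.0, 0.016, -0.0], [-0.0, 0.0, -1.0]]
ft_force: [1.4, -0.1, -0.0]
opening: 0.001
grasp_force: 0.0
```

Emit:
apply_moves --moves '[-0.055,0.03,0,0,-0.055,0.03,0,0,-0.055,0.03,0,0,-0.055,0.02,0,0,-0.02,0.0,0,0]'

```text
time: 1.98
tcp_pos: [0.4741, 0.0385, 0.2078]
tool_rot: [[-0.013, 1.0, -0.0], [1.0, 0.013, -0.0], [-0.0, -0.0, -1.0]]
ft_force: [-0.1, 1.5, -0.0]
opening: 0.0003
grasp_force: 0.0
```

Emit:
apply_moves --moves '[-0.005,0.003,0.05,0,0,0,0.05,0,0,0,0.022,0,0,0,0.004,0,0,0,0.002,0]'

```text
time: 2.6
tcp_pos: [0.4769, 0.0362, 0.0807]
tool_rot: [[-0.016, 1.0, 0.001], [1.0, 0.016, -0.0], [-0.0, 0.001, -1.0]]
ft_force: [0.6, -0.0, -0.1]
opening: 0.0003
grasp_force: 0.0
```

Emit:
apply_moves --moves '[0,0,0.002,0,0,0,0.002,0,0,0,0.002,0]'

```text
time: 2.98
tcp_pos: [0.4767, 0.0362, 0.0744]
tool_rot: [[-0.016, 1.0, 0.001], [1.0, 0.016, -0.0], [-0.0, 0.001, -1.0]]
ft_force: [-0.5, -0.1, -0.0]
opening: 0.0008
grasp_force: 0.0
```

Emit:
apply_moves --moves '[0,0,0.002,0,0,0,0.002,0]'

```text
time: 3.22
tcp_pos: [0.4765, 0.0362, 0.07]
tool_rot: [[-0.016, 1.0, 0.0], [1.0, 0.016, -0.0], [-0.0, 0.0, -1.0]]
ft_force: [-0.5, 0.1, -0.6]
opening: 0.0002
grasp_force: 0.0
```

```bash
python3 - <<'E'
from h import *
d=get_image("side"); im=d["image"]; W=cloud(d)
save(cv2.resize(im[180:340,260:460],None,fx=3.5,fy=3.5,interpolation=cv2.INTER_CUBIC),"press1.png")
w=W.reshape(-1,3);i=im.reshape(-1,3).astype(int)
k=(np.hypot(w[:,0]-.477,w[:,1]-.034)<.035)&(i.min(1)>150)&(w[:,2]>.05)
print(np.percentile(w[k][:,2],[50,70,80,90,95]),k.sum(),get_state()["ft_force"])
E
```

```text
[0.071426   0.07497911 0.10210566 0.2107413  0.21722029] 450 [-0.10386948 -0.29236249  0.02297659]
```

View pics/press1.png

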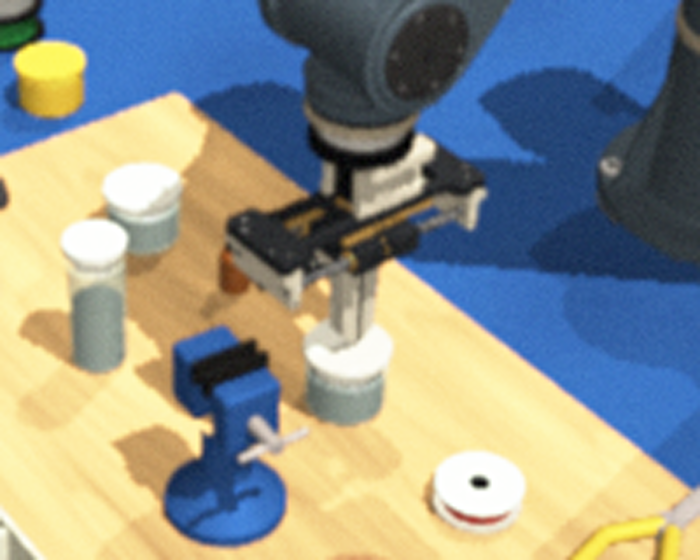

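The fingers are over the lid centre, at or just above contact. I'll continue in small steps.

Emit:
apply_moves --moves '[0,0,0.0015,0,0,0,0.001,0]'

```text
time: 3.52
tcp_pos: [0.4765, 0.0362, 0.0676]
tool_rot: [[-0.016, 1.0, 0.0], [1.0, 0.016, 0.0], [-0.0, 0.0, -1.0]]
ft_force: [-0.2, 0.4, -1.3]
opening: 0.0005
grasp_force: 0.0
```

Emit:
apply_moves --moves '[0,0,0.0015,0,0,0,0.001,0]'

```text
time: 3.78
tcp_pos: [0.4765, 0.0362, 0.065]
tool_rot: [[-0.016, 1.0, -0.0], [1.0, 0.016, -0.0], [-0.0, -0.0, -1.0]]
ft_force: [0.6, 0.2, 0.7]
opening: 0.0005
grasp_force: 0.0
```

Emit:
apply_moves --moves '[0,0,0.0015,0,0,0,0.001,0]'

```text
time: 4.03
tcp_pos: [0.4765, 0.0362, 0.0625]
tool_rot: [[-0.016, 1.0, -0.0], [1.0, 0.016, -0.0], [0.0, -0.0, -1.0]]
ft_force: [-0.0, -0.4, 0.7]
opening: 0.0004
grasp_force: 0.0
```

```bash
python3 - <<'E'
from h import *
t0=np.load("top.npz")["W"]
d=get_image("side"); im=d["image"]; W=cloud(d); w=W.reshape(-1,3);i=im.reshape(-1,3).astype(int)
k=(np.hypot(w[:,0]-.477,w[:,1]-.034)<.034)&(w[:,2]>.03)&(w[:,2]<.09)&(i.min(1)>150)
print(np.histogram(w[k][:,2],bins=np.arange(.04,.09,.003)))
s=np.load("side.npz");w=s["W"].reshape(-1,3);i=s["im"].reshape(-1,3).astype(int)
k=(np.hypot(w[:,0]-.477,w[:,1]-.034)<.034)&(w[:,2]>.03)&(w[:,2]<.09)&(i.min(1)>150)
print(np.histogram(w[k][:,2],bins=np.arange(.04,.09,.003))[0])
print([get_state()[x] for x in("ft_force","effort","tcp_pos")])
save(cv2.resize(im[240:320,320:400],None,fx=7,fy=7,interpolation=cv2.INTER_CUBIC),"press2.png")
E
```

```text
(array([  7,   3,  11,  18,  22,   9,   3,   5,   7,  53, 122,  41,   4,
         5,   8,   8]), array([0.04 , 0.043, 0.046, 0.049, 0.052, 0.055, 0.058, 0.061, 0.064,
       0.067, 0.07 , 0.073, 0.076, 0.079, 0.082, 0.085, 0.088]))
[  2   2   8  19  16  10   3   3  11  95 158  50   2   0   0   0]
[array([-1.22185259,  0.64720863,  0.21882057]), array([ 2.62043020e-02, -4.68153083e+01, -2.03101623e+01,  5.45853493e-02,
        2.77216762e-02,  1.46150010e-04]), array([0.47644272, 0.03616985, 0.06245339])]
```

View pics/press2.png

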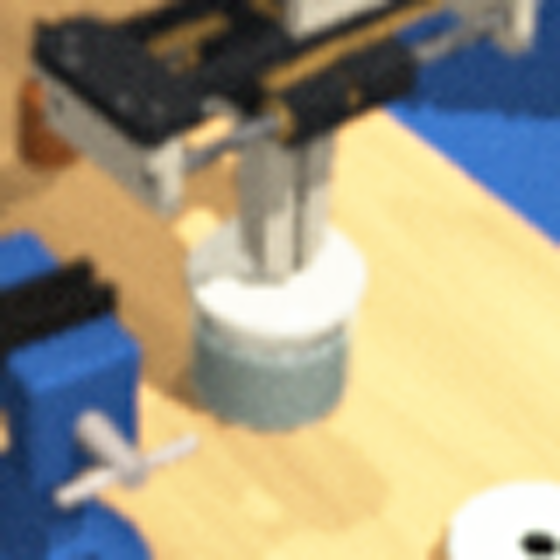

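Emit:
apply_moves --moves '[0,0,0.0015,0,0,0,0.001,0]'

```text
time: 4.32
tcp_pos: [0.4765, 0.0362, 0.0601]
tool_rot: [[-0.016, 1.0, 0.0], [1.0, 0.016, 0.0], [0.0, 0.0, -1.0]]
ft_force: [-0.4, -1.1, 1.5]
opening: 0.0006
grasp_force: 0.3
```

Emit:
apply_moves --moves '[0,0,0.0015,0,0,0,0.001,0]'

```text
time: 4.58
tcp_pos: [0.4765, 0.0362, 0.0579]
tool_rot: [[-0.016, 1.0, -0.0], [1.0, 0.016, -0.0], [-0.0, -0.0, -1.0]]
ft_force: [-2.3, 0.2, 6.2]
opening: 0.0002
grasp_force: 3.5
```

Contact at TCP z of about 0.059, so the shut fingertips are shorter than stated. I'll press on until the stop is felt.

Emit:
apply_moves --moves '[0,0,0.001,0,0,0,0.001,0,0,0,0.001,0]'

```text
time: 4.95
tcp_pos: [0.4765, 0.0362, 0.0549]
tool_rot: [[-0.016, 1.0, 0.0], [1.0, 0.016, -0.0], [-0.0, 0.0, -1.0]]
ft_force: [-1.9, -0.5, 6.8]
opening: 0.0002
grasp_force: 3.5
```

Emit:
apply_moves --moves '[0,0,0.001,0,0,0,0.001,0]'

```text
time: 5.2
tcp_pos: [0.4765, 0.0362, 0.0529]
tool_rot: [[-0.016, 1.0, 0.0], [1.0, 0.016, -0.0], [-0.0, 0.0, -1.0]]
ft_force: [-1.3, -0.3, 7.0]
opening: 0.0003
grasp_force: 3.5
```

Emit:
apply_moves --moves '[0,0,0.001,0,0,0,0.001,0]'

```text
time: 5.45
tcp_pos: [0.4766, 0.0362, 0.051]
tool_rot: [[-0.016, 1.0, 0.0], [1.0, 0.016, -0.0], [-0.0, 0.0, -1.0]]
ft_force: [-1.9, 0.1, 7.0]
opening: 0.0005
grasp_force: 3.5
```

Emit:
apply_moves --moves '[0,0,0.001,0,0,0,0.0005,0]'

```text
time: 5.7
tcp_pos: [0.4766, 0.0362, 0.0497]
tool_rot: [[-0.016, 1.0, 0.0], [1.0, 0.016, -0.0], [-0.0, 0.0, -1.0]]
ft_force: [-5.3, 0.8, 15.6]
opening: 0.0006
grasp_force: 8.0
```

The left lid is home: the force jumps to 15.6 N at z 0.0497. Next is the right squat jar.

Emit:
apply_moves --moves '[0,0,-0.03,0,0,0,-0.05,0,-0.055,0.001,0,0,-0.055,0.001,0,0,-0.055,0.001,0,0]'

```text
time: 6.32
tcp_pos: [0.4821, -0.1304, 0.1293]
tool_rot: [[-0.016, 1.0, 0.001], [1.0, 0.016, -0.0], [-0.0, 0.001, -1.0]]
ft_force: [0.9, 0.2, 0.3]
opening: 0.0005
grasp_force: 0.0
```

Emit:
apply_moves --moves '[-0.055,0.001,0,0,-0.055,0.0,0,0,0,0,0.04,0,0,0,0.03,0,0,0,0.003,0]'

```text
time: 6.95
tcp_pos: [0.4842, -0.2384, 0.0548]
tool_rot: [[-0.016, 1.0, -0.002], [1.0, 0.016, 0.001], [0.001, -0.002, -1.0]]
ft_force: [-0.4, 0.3, 0.5]
opening: 0.0001
grasp_force: 0.0
```

Emit:
apply_moves --moves '[0,0,0.001,0,0,0,0.001,0,0,0,0.001,0]'

```text
time: 7.32
tcp_pos: [0.4853, -0.2388, 0.0539]
tool_rot: [[-0.016, 1.0, 0.001], [1.0, 0.016, -0.001], [-0.001, 0.001, -1.0]]
ft_force: [-0.1, 0.2, 0.4]
opening: 0.0001
grasp_force: 0.0
```

Emit:
apply_moves --moves '[0,0,0.001,0,0,0,0.0005,0]'

```text
time: 7.58
tcp_pos: [0.4853, -0.2388, 0.0524]
tool_rot: [[-0.016, 1.0, 0.001], [1.0, 0.016, -0.0], [-0.0, 0.001, -1.0]]
ft_force: [-1.5, 1.2, 7.1]
opening: 0.0005
grasp_force: 3.5
```

Emit:
apply_moves --moves '[0,0,0.0005,0,0,0,0.0005,0]'

```text
time: 7.82
tcp_pos: [0.4852, -0.2388, 0.0514]
tool_rot: [[-0.016, 1.0, 0.001], [1.0, 0.016, -0.0], [-0.0, 0.001, -1.0]]
ft_force: [-1.8, 0.6, 6.6]
opening: 0.0004
grasp_force: 3.5
```

Emit:
apply_moves --moves '[0,0,0.0005,0,0,0,0.0005,0]'

```text
time: 8.07
tcp_pos: [0.4853, -0.2388, 0.0504]
tool_rot: [[-0.016, 1.0, 0.001], [1.0, 0.016, -0.0], [-0.0, 0.001, -1.0]]
ft_force: [-1.0, 1.1, 6.6]
opening: 0.0005
grasp_force: 3.5
```

Emit:
apply_moves --moves '[0,0,0.0005,0,0,0,0.0003,0]'

```text
time: 8.32
tcp_pos: [0.4853, -0.2388, 0.0498]
tool_rot: [[-0.016, 1.0, 0.001], [1.0, 0.016, -0.0], [-0.0, 0.001, -1.0]]
ft_force: [-2.8, 1.1, 11.4]
opening: 0.0005
grasp_force: 5.5
```

Emit:
apply_moves --moves '[0,0,0.0004,0,0,0,-0.05,0,0,0,-0.05,0,0.03,0.03,-0.02,0,0.03,0.03,0,0]'

```text
time: 8.95
tcp_pos: [0.5454, -0.1776, 0.1709]
tool_rot: [[-0.015, 1.0, 0.004], [1.0, 0.015, -0.002], [-0.002, 0.004, -1.0]]
ft_force: [-0.2, -0.8, -0.9]
opening: 0.0006
grasp_force: 0.0
```

Emit:
apply_moves --moves '[0.03,0.03,0,0,0.026,0.031,0,0,0,0,0.03,0,0,0,0.013,0,0,0,0.002,0]'

```text
time: 9.57
tcp_pos: [0.6035, -0.121, 0.123]
tool_rot: [[-0.016, 1.0, -0.001], [1.0, 0.016, 0.0], [0.0, -0.001, -1.0]]
ft_force: [0.2, -0.5, 0.9]
opening: 0.0009
grasp_force: 0.0
```

Emit:
apply_moves --moves '[0,0,0.001,0,0,0,0.001,0,0,0,0.001,0,0,0,0.001,0]'

```text
time: 10.07
tcp_pos: [0.6045, -0.121, 0.1203]
tool_rot: [[-0.016, 1.0, 0.001], [1.0, 0.016, -0.0], [-0.0, 0.001, -1.0]]
ft_force: [-0.8, -0.0, 7.6]
opening: 0.001
grasp_force: 3.5
```

Emit:
apply_moves --moves '[0,0,0.0015,0,0,0,0.0015,0,0,0,0.0015,0,0,0,0.0015,0,0,0,0.001,0]'

```text
time: 10.7
tcp_pos: [0.6045, -0.121, 0.1134]
tool_rot: [[-0.016, 1.0, 0.001], [1.0, 0.016, -0.0], [-0.001, 0.001, -1.0]]
ft_force: [-0.5, -0.1, 6.8]
opening: 0.0004
grasp_force: 3.5
```

Emit:
apply_moves --moves '[0,0,0.0008,0,0,0,0.0006,0]'

```text
time: 10.95
tcp_pos: [0.6045, -0.121, 0.112]
tool_rot: [[-0.016, 1.0, 0.001], [1.0, 0.016, -0.0], [-0.0, 0.001, -1.0]]
ft_force: [-2.2, -0.2, 6.9]
opening: 0.0005
grasp_force: 3.5
```

Emit:
apply_moves --moves '[0,0,0.0003,0,0,0,0.0003,0]'

```text
time: 11.2
tcp_pos: [0.6047, -0.121, 0.1118]
tool_rot: [[-0.016, 1.0, 0.002], [1.0, 0.016, -0.001], [-0.001, 0.002, -1.0]]
ft_force: [-2.4, 0.1, 11.4]
opening: 0.0006
grasp_force: 5.5
```

All three lids are home. I'll lift clear, open the jaws, and see how the arm behaves at the edge of its reach. The moves have no tilt axis, so inverting the jar depends on this.

Emit:
apply_moves --moves '[0,0,0.0003,0,0,0,-0.06,0,0,0,-0.06,0,0,0,-0.06,0,0,0,-0.06,0]' --jaw 1

```text
time: 11.82
tcp_pos: [0.6037, -0.1207, 0.3524]
tool_rot: [[-0.016, 1.0, 0.0], [1.0, 0.016, -0.0], [-0.0, 0.0, -1.0]]
ft_force: [1.9, -0.2, 0.4]
opening: 0.046
grasp_force: 0.0
```

```bash
ls -la; python3 - <<'E'
from h import *
import workcell; print([x for x in dir(workcell) if x[0]!='_'])
s=get_state(); print(s["q"].round(3),s["tcp_pos"].round(3),s["opening"])
d=get_image("side"); W=cloud(d).reshape(-1,3)
p=s["tcp_pos"]; k=(np.hypot(W[:,0]-p[0],W[:,1]-p[1])<.09)&(W[:,2]>.16); print("lowest finger z rel tcp",np.percentile(W[k][:,2],[0,.5,1,2,5,10])-p[2])
save(d["image"],"side3.png")
t=np.load("top.npz")
d=get_image("top");W=cloud(d)
for n,(u,v) in dict(L=(283,250),R=(383,247),T=(340,201)).items(): print(n,W[v-2:v+3,u-2:u+3].reshape(-1,3).mean(0).round(4))
E
```

```text
total 16224
drwxr-xr-x  3 agent agent    4096 Dec  3 18:06 .
drwxr-xr-x 23 root  root     4096 Dec  3 18:05 ..
-rw-r--r--  1 agent agent     536 Dec  3 18:06 h.py
drwxr-xr-x  2 agent agent    4096 Dec  3 18:08 pics
-rw-r--r--  1 agent agent 8295260 Dec  3 18:06 side.npz
-rw-r--r--  1 agent agent 8295260 Dec  3 18:06 top.npz
['PlanningError', 'close_job', 'get_image', 'get_state']
[-0.273  0.378  1.263  0.     1.501 -0.289] [ 0.604 -0.121  0.352] 0.04599127234816196
lowest finger z rel tcp [0.00854152 0.02037794 0.02539817 0.03664581 0.06579828 0.10572437]
L [0.464  0.015  0.2845]
R [ 0.483  -0.2426  0.0598]
T [ 0.5597 -0.1153  0.4025]
```

View pics/side3.png

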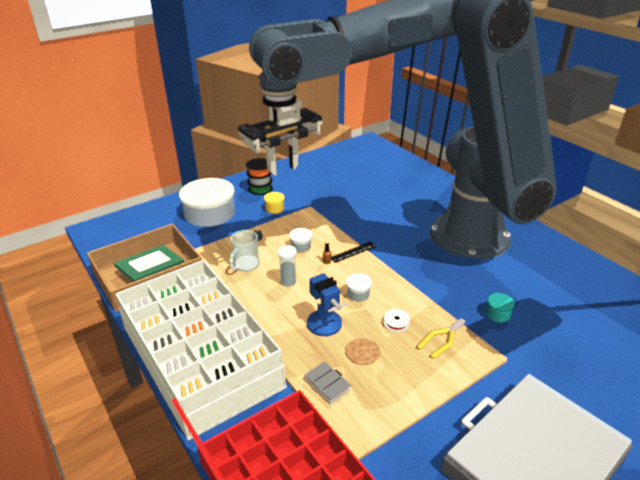

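The fingertips sit about 10 mm behind the reported TCP, so the real grasp point is about 29 mm behind it. Now to probe the edge of reach, well clear of everything.

Emit:
apply_moves --moves '[0,0,-0.06,0,0,0,-0.06,0,0,0,-0.06,0,0,0,-0.06,0,0,0,-0.06,0]'

```text
time: 12.55
tcp_pos: [0.6063, -0.1214, 0.6336]
tool_rot: [[-0.016, 1.0, 0.003], [1.0, 0.016, -0.001], [-0.001, 0.003, -1.0]]
ft_force: [1.2, 0.1, 0.8]
opening: 0.0929
grasp_force: 0.0
```

Emit:
apply_moves --moves '[0,0.06,0,0,0,0.06,0,0,0,0.06,0,0,0,0.06,0,0,0,0.06,0,0]'

```text
time: 13.18
tcp_pos: [0.7638, -0.0984, 0.5283]
tool_rot: [[-0.015, 0.995, 0.099], [1.0, 0.017, -0.015], [-0.016, 0.098, -0.995]]
ft_force: [0.6, -0.3, 0.2]
opening: 0.0929
grasp_force: 0.0
```

Emit:
apply_moves --moves '[0,0.06,0,0,0,0.06,0,0,0,0.06,0,0,0,0.06,0,0,0,0.06,0,0]'

```text
time: 13.8
tcp_pos: [0.8684, -0.0742, 0.4499]
tool_rot: [[-0.012, 0.968, 0.251], [0.999, 0.02, -0.03], [-0.034, 0.25, -0.968]]
ft_force: [0.0, -0.2, -0.1]
opening: 0.0928
grasp_force: 0.0
```

```bash
python3 -c "
from h import *
s=get_state(); print(s['q'].round(3),s['tcp_pos'].round(3),s['tool_rot'].round(3))"
```

```text
[-0.14   0.988  0.014  0.006  1.885 -0.154] [ 0.868 -0.074  0.45 ] [[-0.012  0.968  0.251]
 [ 0.999  0.02  -0.03 ]
 [-0.034  0.25  -0.968]]
```

At the limit of reach the tool tilts outward and keeps that tilt. So I can lay it nearly horizontal, grip the jar from the front, and invert it with tool-z spin alone. I'll keep pushing outward.

Emit:
apply_moves --moves '[0,0.06,0.01,0,0,0.06,0.01,0,0,0.06,0.01,0,0,0.06,0.01,0,0,0.06,0.01,0]'

```text
time: 14.42
tcp_pos: [0.9576, -0.0558, 0.3887]
tool_rot: [[-0.007, 0.911, 0.413], [0.999, 0.027, -0.041], [-0.048, 0.412, -0.91]]
ft_force: [0.4, 0.2, 0.0]
opening: 0.0927
grasp_force: 0.0
```

Emit:
apply_moves --moves '[0,0.06,0,0,0,0.06,0,0,0,0.06,0,0,0,0.06,0,0,0,0.06,0,0]'

```text
time: 15.05
tcp_pos: [0.9974, -0.0382, 0.4291]
tool_rot: [[-0.002, 0.82, 0.572], [0.998, 0.035, -0.047], [-0.058, 0.571, -0.819]]
ft_force: [0.0, -0.1, -0.5]
opening: 0.0932
grasp_force: 0.0
```

```bash
python3 -c "
from h import *
s=get_state(); print(s['q'].round(3),s['tcp_pos'].round(3),s['tool_rot'].round(3))
W=np.load('side.npz'); w=W['W'].reshape(-1,3); k=(np.hypot(w[:,0]-.46,w[:,1]+.139)<.04)&(w[:,2]>.03); print('varnish',w[k].mean(0),w[k].min(0),w[k].max(0))"
```

```text
[-0.086  1.066  0.013  0.002  1.451 -0.105] [ 0.997 -0.038  0.429] [[-0.002  0.82   0.572]
 [ 0.998  0.035 -0.047]
 [-0.058  0.571 -0.819]]
varnish [ 0.46763345 -0.12992442  0.05264026] [ 0.45295329 -0.14440174  0.03102732] [ 0.47748097 -0.12035908  0.08379881]
```

Emit:
apply_moves --moves '[0,0.06,0,0,0,0.06,0,0,0,0.06,0,0,0,0.06,0,0,0,0.06,0,0]'

```text
time: 15.68
tcp_pos: [1.0138, -0.0228, 0.5042]
tool_rot: [[0.003, 0.709, 0.705], [0.998, 0.043, -0.048], [-0.064, 0.704, -0.707]]
ft_force: [-0.4, -0.3, -0.1]
opening: 0.093
grasp_force: 0.0
```

Emit:
apply_moves --moves '[0,0.06,0,0,0,0.06,0,0,0,0.06,0,0,0,0.06,0,0,0,0.06,0,0]'

```text
time: 16.3
tcp_pos: [1.0063, -0.0086, 0.6041]
tool_rot: [[0.007, 0.582, 0.813], [0.998, 0.051, -0.045], [-0.068, 0.811, -0.581]]
ft_force: [0.1, -0.8, -0.0]
opening: 0.0926
grasp_force: 0.0
```

Emit:
apply_moves --moves '[0,0.06,0,0,0,0.06,0,0,0,0.06,0,0,0,0.06,0,0,0,0.06,0,0]'

```text
time: 16.92
tcp_pos: [0.975, 0.0045, 0.7175]
tool_rot: [[0.011, 0.446, 0.895], [0.998, 0.058, -0.04], [-0.069, 0.893, -0.445]]
ft_force: [0.4, -0.5, -0.1]
opening: 0.0931
grasp_force: 0.0
```

Emit:
apply_moves --moves '[0,0.06,0,0,0,0.06,0,0,0,0.06,0,0,0,0.06,0,0,0,0.06,0,0]'

```text
time: 17.55
tcp_pos: [0.9208, 0.0169, 0.8352]
tool_rot: [[0.013, 0.304, 0.953], [0.997, 0.063, -0.034], [-0.07, 0.951, -0.303]]
ft_force: [0.4, -0.0, -0.1]
opening: 0.0932
grasp_force: 0.0
```

Emit:
apply_moves --moves '[0,0.06,0,0,0,0.06,0,0,0,0.06,0,0,0,0.06,0,0,0,0.06,0,0]'

```text
time: 18.18
tcp_pos: [0.8451, 0.0285, 0.9503]
tool_rot: [[0.015, 0.159, 0.987], [0.997, 0.068, -0.026], [-0.071, 0.985, -0.158]]
ft_force: [1.0, -1.1, 0.9]
opening: 0.0932
grasp_force: 0.0
```

```bash
python3 -c "
from h import *
s=get_state(); print(s['q'].round(3),s['tcp_pos'].round(3),s['tool_rot'].round(3))"
```

```text
[-0.019  0.6    0.013 -0.008  1.117 -0.067] [0.845 0.028 0.95 ] [[ 0.015  0.159  0.987]
 [ 0.997  0.068 -0.026]
 [-0.071  0.985 -0.158]]
```

```bash
cat > fk.py <<'E'
import numpy as np
from scipy.optimize import fsolve
D=[(.351,1.652,1.139,.5497,.2077),(.378,1.263,1.501,.6157,.3524),(.988,.014,1.885,.8716,.4499),(1.066,.013,1.451,.998,.429),(.6,.013,1.117,.8456,.950)]
A=[];B=[]
for q2,q3,q5,r,z in D:
    s=q2+q3+q5
    A+= [[1,0,np.sin(q2),np.sin(q2+q3),np.sin(s)],[0,1,np.cos(q2),np.cos(q2+q3),np.cos(s)]];B+=[r,z]
p,res,_,sv=np.linalg.lstsq(np.array(A),np.array(B),rcond=None); r0,z0,a,b,L=p
def ik(r,z,alpha):
    s=np.pi-np.radians(alpha); x=r-r0-L*np.sin(s); y=z-z0-L*np.cos(s); d=np.hypot(x,y)
    c=(d*d-a*a-b*b)/(2*a*b)
    if abs(c)>1: return d,None
    q3=np.arccos(c); q2=np.arctan2(x,y)-np.arctan2(b*np.sin(q3),a+b*np.cos(q3)); return d,[q2,q3,s-q2-q3]
E
python3 -c "
from fk import *
print(p.round(4),res,sv)
for al in (65,72,81):
  # TCP = grasp+29mm
  for nm,rr in(('jar',.616),('coaster',.63),('jarup',.616)):
    zg=.088+(.15 if nm=='jarup' else 0)
    print(al,nm,ik(rr+.029*np.sin(np.radians(al)),zg-.029*np.cos(np.radians(al)),al))
"
```

```text
[-0.0064  0.2346  0.5044  0.4357  0.3164] [0.00046215] [3.63873233 3.14374213 1.02937817 0.84952904 0.30853432]
65 jar (np.float64(0.3628586009476584), [np.float64(0.6351419153706102), np.float64(2.362002230408421), np.float64(-0.9900155059855524)])
65 coaster (np.float64(0.3768261941351834), [np.float64(0.641247167846365), np.float64(2.329109697315945), np.float64(-0.9632282253688311)])
65 jarup (np.float64(0.38291353956451646), [np.float64(0.24630663038638445), np.float64(2.314715477209829), np.float64(-0.5538934678027347)])
72 jar (np.float64(0.35387799520747576), [np.float64(0.7245917613647488), np.float64(2.3830577392207086), np.float64(-1.2226939084315815)])
72 coaster (np.float64(0.3676971680766702), [np.float64(0.7265423522679946), np.float64(2.350628422484136), np.float64(-1.1922151825982548)])
72 jarup (np.float64(0.3610995917012717), [np.float64(0.30651976420435445), np.float64(2.366131839070079), np.float64(-0.7876960111205575)])
81 jar (np.float64(0.35352559016028284), [np.float64(0.8519581248501777), np.float64(2.3838825704898), np.float64(-1.5079647358655917)])
81 coaster (np.float64(0.3669566436844524), [np.float64(0.8489034608410055), np.float64(2.3523705245744075), np.float64(-1.4733980259410269)])
81 jarup (np.float64(0.34203809840303695), [np.float64(0.4122233319258688), np.float64(2.410715136097017), np.float64(-1.0950625085484995)])
```

The FK fit shows that a near-horizontal tool at the jar needs the wrist flipped (q4 near π). Offsetting the arm's azimuth from the tool heading should let q4 sweep round. First I'll spin the jaw axis level.

Emit:
apply_moves --moves '[0,0,0,0.183,0,0,0,0.183,0,0,0,0.183,0,0,0,0.183,0,0,0,0.183]'

```text
time: 18.8
tcp_pos: [0.8457, 0.0284, 0.9496]
tool_rot: [[0.136, 0.085, 0.987], [0.657, -0.753, -0.026], [0.741, 0.652, -0.159]]
ft_force: [0.5, -0.2, 0.7]
opening: 0.0925
grasp_force: 0.0
```

Emit:
apply_moves --moves '[0,0,-0.04,0.183,0,0,-0.05,0.183,0,0,-0.06,0.183,0,0,-0.06,0.183,0,0.05,-0.03,0]'

```text
time: 19.42
tcp_pos: [0.6121, -0.0121, 0.9927]
tool_rot: [[0.154, -0.016, 0.988], [0.025, -0.999, -0.02], [0.988, 0.028, -0.154]]
ft_force: [1.1, -1.7, 0.7]
opening: 0.0927
grasp_force: 0.0
```

Emit:
apply_moves --moves '[0,0.05,0,0,0,0.05,0,0,0,0.05,0,0,0,0.05,0,0,0,0,0,0]'

```text
time: 20.05
tcp_pos: [0.6138, -0.2198, 0.9934]
tool_rot: [[0.163, -0.025, 0.986], [0.026, -0.999, -0.03], [0.986, 0.03, -0.162]]
ft_force: [-0.1, 0.1, -0.2]
opening: 0.0931
grasp_force: 0.0
```

```bash
cat > st.py <<'E'
from h import *
s=get_state(); print(s['time'],s['q'].round(3),s['tcp_pos'].round(4),s['tool_rot'].round(3).tolist())
R=s['tool_rot']; print('alpha',np.degrees(np.arccos(-R[2,2])).round(1),'grasp pt',(s['tcp_pos']-.029*R[:,2]).round(4))
E
python3 st.py
```

```text
20.05 [-0.689  0.136  0.595  0.719  1.159  1.078] [ 0.6138 -0.2198  0.9934] [[0.163, -0.025, 0.986], [0.026, -0.999, -0.03], [0.986, 0.03, -0.162]]
alpha 80.7 grasp pt [ 0.5852 -0.2189  0.9981]
```

q4 is turning in the right direction. Descending.

Emit:
apply_moves --moves '[-0.05,0,0.005,0,-0.05,0,0.005,0,-0.05,0,0.005,0,-0.05,0,0.005,0,-0.05,0,0.005,0]'

```text
time: 20.68
tcp_pos: [0.597, -0.2212, 0.7452]
tool_rot: [[0.159, -0.02, 0.987], [0.03, -0.999, -0.025], [0.987, 0.033, -0.159]]
ft_force: [0.0, -0.5, 0.9]
opening: 0.0933
grasp_force: 0.0
```

Emit:
apply_moves --moves '[-0.05,0,0.005,0,-0.05,0,0.005,0,-0.05,0,0.005,0,-0.05,0,0.005,0,-0.05,0,0.005,0]'

```text
time: 21.3
tcp_pos: [0.582, -0.2292, 0.4947]
tool_rot: [[0.16, -0.02, 0.987], [0.03, -0.999, -0.025], [0.987, 0.034, -0.159]]
ft_force: [0.1, 0.0, 0.4]
opening: 0.093
grasp_force: 0.0
```

```bash
python3 st.py
```

```text
21.3 [-0.766 -0.042  2.005  1.765  0.747 -0.441] [ 0.582  -0.2292  0.4947] [[0.16, -0.02, 0.987], [0.03, -0.999, -0.025], [0.987, 0.034, -0.159]]
alpha 80.8 grasp pt [ 0.5533 -0.2285  0.4993]
```

The flip works and the orientation holds. I need α of about 75° to clear the varnish bottle, so I'll try the inner limit (elbow folded) to lower the tilt slightly.

Emit:
apply_moves --moves '[-0.03,-0.05,-0.02,0,-0.03,-0.05,-0.02,0,-0.03,-0.05,-0.02,0,-0.03,-0.05,-0.02,0,-0.02,-0.015,-0.02,0]'

```text
time: 21.92
tcp_pos: [0.4675, -0.0191, 0.3695]
tool_rot: [[0.158, -0.015, 0.987], [0.029, -0.999, -0.02], [0.987, 0.032, -0.157]]
ft_force: [-0.6, -0.9, 0.9]
opening: 0.093
grasp_force: 0.0
```

```bash
python3 st.py
```

```text
21.925 [-0.329 -0.272  2.543  2.59   0.608 -1.186] [ 0.4675 -0.0191  0.3695] [[0.158, -0.015, 0.987], [0.029, -0.999, -0.02], [0.987, 0.032, -0.157]]
alpha 80.9 grasp pt [ 0.4389 -0.0186  0.374 ]
```

Emit:
apply_moves --moves '[-0.03,0,-0.03,0,-0.03,0,-0.03,0,-0.03,0,-0.03,0]'

```text
time: 22.3
tcp_pos: [0.4139, -0.0296, 0.3452]
tool_rot: [[0.199, -0.012, 0.98], [0.029, -0.999, -0.018], [0.98, 0.032, -0.199]]
ft_force: [0.1, 0.9, 0.4]
opening: 0.0928
grasp_force: 0.0
```

```bash
python3 st.py
```

```text
22.3 [-0.539 -0.405  2.647  2.224  0.661 -0.915] [ 0.4139 -0.0296  0.3452] [[0.199, -0.012, 0.98], [0.029, -0.999, -0.018], [0.98, 0.032, -0.199]]
alpha 78.5 grasp pt [ 0.3855 -0.0291  0.351 ]
```

It works, 2.4° so far. A little more.

Emit:
apply_moves --moves '[-0.03,0,-0.03,0,-0.03,0,-0.03,0,-0.03,0,-0.03,0]'

```text
time: 22.68
tcp_pos: [0.3635, -0.0484, 0.3584]
tool_rot: [[0.248, 0.004, 0.969], [0.033, -0.999, -0.004], [0.968, 0.033, -0.248]]
ft_force: [-0.5, -0.4, 0.8]
opening: 0.093
grasp_force: 0.0
```

```bash
python3 st.py
```

```text
22.675 [-1.011 -0.663  2.647  1.547  0.959 -0.367] [ 0.3635 -0.0484  0.3584] [[0.248, 0.004, 0.969], [0.033, -0.999, -0.004], [0.968, 0.033, -0.248]]
alpha 75.6 grasp pt [ 0.3354 -0.0483  0.3656]
```

α is now 75.6°, so a spin of π will point the lid about 29° off straight down, and the varnish clearance is about 7–9 mm. Going out above the jar.

Emit:
apply_moves --moves '[0,0.012,0.046,0.034,0,0.012,0.046,0,0,0.012,0.046,0,0,0.012,0.046,0,0,0.012,0.046,0]'

```text
time: 23.3
tcp_pos: [0.5796, -0.1081, 0.3113]
tool_rot: [[0.234, -0.001, 0.972], [0.005, -1.0, -0.002], [0.972, 0.005, -0.234]]
ft_force: [0.5, -1.3, 1.1]
opening: 0.0931
grasp_force: 0.0
```

Emit:
apply_moves --moves '[0,0.012,0.046,0,0,0,0,0,0,0,0,0]'

```text
time: 23.68
tcp_pos: [0.6221, -0.1205, 0.3009]
tool_rot: [[0.235, -0.002, 0.972], [0.004, -1.0, -0.003], [0.972, 0.005, -0.235]]
ft_force: [-0.8, 0.2, 0.0]
opening: 0.0929
grasp_force: 0.0
```

```bash
python3 st.py
```

```text
23.675 [-0.465  0.234  2.22   2.451  0.747 -1.147] [ 0.6221 -0.1205  0.3009] [[0.235, -0.002, 0.972], [0.004, -1.0, -0.003], [0.972, 0.005, -0.235]]
alpha 76.4 grasp pt [ 0.594  -0.1204  0.3077]
```

Emit:
apply_moves --moves '[-0.04,0,0.0115,0,-0.04,0,0.0115,0,-0.04,0,0.0115,0,-0.04,0,0.0115,0,0,0,0,0]'

```text
time: 24.3
tcp_pos: [0.6288, -0.1219, 0.1323]
tool_rot: [[0.238, -0.004, 0.971], [0.001, -1.0, -0.004], [0.971, 0.002, -0.238]]
ft_force: [0.6, 0.1, 0.0]
opening: 0.0928
grasp_force: 0.0
```

```bash
python3 st.py; python3 - <<'E'
from h import *
d=get_image("side"); im=d["image"]
save(cv2.resize(im[180:320,220:400],None,fx=4.2,fy=4.2,interpolation=cv2.INTER_CUBIC),"pre.png")
W=cloud(d).reshape(-1,3)
# gripper lowest points above varnish area
k=(abs(W[:,1]+.121)<.11)&(W[:,0]>.36)&(W[:,0]<.56)&(W[:,2]>.10)
for x in np.arange(.36,.56,.02):
    m=k&(abs(W[:,0]-x)<.01); print(round(x,2),m.sum(),np.percentile(W[m][:,2],[1,5,50]).round(3) if m.sum() else '')
E
```

```text
24.3 [-0.459  0.683  2.232  2.65   1.128 -1.463] [ 0.6288 -0.1219  0.1323] [[0.238, -0.004, 0.971], [0.001, -1.0, -0.004], [0.971, 0.002, -0.238]]
alpha 76.2 grasp pt [ 0.6007 -0.1217  0.1393]
0.36 1606 [0.178 0.239 0.425]
0.38 1327 [0.168 0.197 0.288]
0.4 425 [0.17  0.179 0.22 ]
0.42 220 [0.153 0.164 0.208]
0.44 186 [0.154 0.173 0.207]
0.46 245 [0.146 0.156 0.198]
0.48 142 [0.167 0.173 0.191]
0.5 322 [0.129 0.136 0.186]
0.52 511 [0.124 0.129 0.178]
0.54 472 [0.138 0.147 0.177]
0.56 62 [0.142 0.144 0.158]
```

View pics/pre.png

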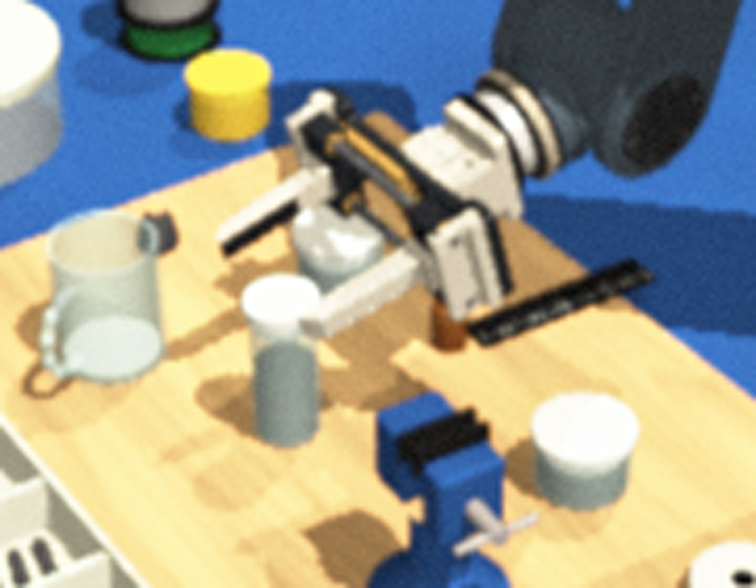

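The fingers straddle the jar (lid at about (280,295), near fingertip at about (310,325)). The gripper's low plates sit in front of the varnish bottle at (448,330), with clearance. I'll lower to grip height and close.

Emit:
apply_moves --moves '[-0.02,0,0.006,0,-0.014,0,0.004,0,-0.008,0,0.004,0,0,0,0,0]'

```text
time: 24.85
tcp_pos: [0.6341, -0.1228, 0.0917]
tool_rot: [[0.233, -0.004, 0.973], [0.004, -1.0, -0.005], [0.973, 0.005, -0.233]]
ft_force: [-0.7, -0.2, 0.0]
opening: 0.0928
grasp_force: 0.0
```

Emit:
apply_moves --moves '[0,0,0,0,0,0,0,0,0,0,0,0,0,0,0,0]' --jaw 0 --force 40

```text
time: 25.35
tcp_pos: [0.6336, -0.1228, 0.0902]
tool_rot: [[0.234, -0.004, 0.972], [0.003, -1.0, -0.005], [0.972, 0.004, -0.234]]
ft_force: [-0.1, -0.3, -0.6]
opening: 0.0577
grasp_force: 0.0
```

```bash
python3 st.py
```

```text
25.35 [-0.455  0.803  2.199  2.673  1.21  -1.511] [ 0.6336 -0.1228  0.0902] [[0.234, -0.004, 0.972], [0.003, -1.0, -0.005], [0.972, 0.004, -0.234]]
alpha 76.4 grasp pt [ 0.6055 -0.1226  0.097 ]
```

Emit:
apply_moves --moves '[0,0,0,0,0,0,0,0,0,0,0,0]'

```text
time: 25.72
tcp_pos: [0.6336, -0.1228, 0.0901]
tool_rot: [[0.234, -0.004, 0.972], [0.003, -1.0, -0.005], [0.972, 0.005, -0.234]]
ft_force: [0.5, -0.4, -0.2]
opening: 0.0449
grasp_force: 39.9
```

Emit:
apply_moves --moves '[0,0,0,0,0,0,0,0]'

```text
time: 25.98
tcp_pos: [0.6337, -0.1227, 0.0902]
tool_rot: [[0.234, -0.004, 0.972], [0.003, -1.0, -0.005], [0.972, 0.005, -0.234]]
ft_force: [-0.3, 0.4, -0.4]
opening: 0.0451
grasp_force: 39.9
```

The jar is gripped on the glass: opening 45 mm, 40 N. Lifting.

Emit:
apply_moves --moves '[0.02,0,-0.005,0,0.04,0,-0.01,0,0.045,0,-0.01,0,0.045,0,-0.01,0,0.045,0,-0.012,0]'

```text
time: 26.6
tcp_pos: [0.6331, -0.1218, 0.2914]
tool_rot: [[0.237, -0.005, 0.972], [0.003, -1.0, -0.006], [0.972, 0.004, -0.236]]
ft_force: [0.3, -0.7, -3.8]
opening: 0.0453
grasp_force: 39.9
```

```bash
python3 st.py; python3 -c "
from h import *
s=get_state(); print(s['ft_force'],s['grasp_force'],s['opening'])
d=get_image('side'); save(cv2.resize(d['image'][140:300,220:400],None,fx=3.7,fy=3.7,interpolation=cv2.INTER_CUBIC),'lift.png')"
```

```text
26.6 [-0.453  0.271  2.201  2.481  0.754 -1.173] [ 0.6331 -0.1218  0.2914] [[0.237, -0.005, 0.972], [0.003, -1.0, -0.006], [0.972, 0.004, -0.236]]
alpha 76.3 grasp pt [ 0.6049 -0.1217  0.2982]
[ 0.33302953 -0.66553362 -3.76994664] 39.899167307003154 0.04525553842825481
```

View pics/lift.png

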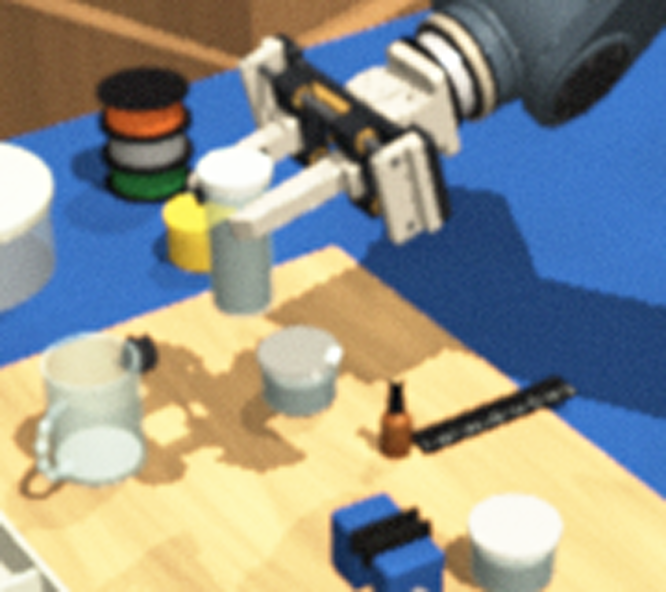

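The jar hangs upright and clear (lid at about (235,170)). Now the half turn about tool z to point the lid down.

Emit:
apply_moves --moves '[0,0,0,0.08,0,0,0,0.157,0,0,0,0.157,0,0,0,0.157,0,0,0,0.157]'

```text
time: 27.28
tcp_pos: [0.6332, -0.1218, 0.2896]
tool_rot: [[0.176, -0.158, 0.972], [-0.652, -0.758, -0.005], [0.738, -0.633, -0.237]]
ft_force: [0.1, 0.4, -3.0]
opening: 0.045
grasp_force: 39.9
```

Emit:
apply_moves --moves '[0,0,0,0.157,0,0,0,0.157,0,0,0,0.157,0,0,0,0.157,0,0,0,0.157]'

```text
time: 27.9
tcp_pos: [0.6332, -0.1218, 0.2895]
tool_rot: [[0.013, -0.236, 0.972], [-0.997, -0.076, -0.005], [0.075, -0.969, -0.237]]
ft_force: [0.2, -0.5, -4.3]
opening: 0.0452
grasp_force: 39.9
```

Emit:
apply_moves --moves '[0,0,0,0.157,0,0,0,0.157,0,0,0,0.157,0,0,0,0.157,0,0,0,0.157]'

```text
time: 28.52
tcp_pos: [0.6332, -0.1218, 0.2895]
tool_rot: [[-0.158, -0.176, 0.972], [-0.759, 0.651, -0.005], [-0.632, -0.738, -0.237]]
ft_force: [-1.0, -0.5, -3.7]
opening: 0.0453
grasp_force: 39.9
```

Emit:
apply_moves --moves '[0,0,0,0.157,0,0,0,0.157,0,0,0,0.157,0,0,0,0.157,0,0,0,0.157]'

```text
time: 29.15
tcp_pos: [0.6332, -0.1218, 0.2895]
tool_rot: [[-0.236, -0.013, 0.972], [-0.076, 0.997, -0.005], [-0.969, -0.075, -0.237]]
ft_force: [0.8, 0.0, -2.3]
opening: 0.0454
grasp_force: 39.9
```

Emit:
apply_moves --moves '[0,0,0,0.08,0,0,0,0,0,0,0,0,0,0,0,0,0,0,0,0]'

```text
time: 29.78
tcp_pos: [0.6337, -0.1218, 0.2907]
tool_rot: [[-0.235, 0.004, 0.972], [-0.003, 1.0, -0.005], [-0.972, -0.004, -0.235]]
ft_force: [-0.4, -0.3, -2.9]
opening: 0.0452
grasp_force: 39.9
```

```bash
python3 st.py; python3 - <<'E'
from h import *
s=get_state(); print(s['ft_force'],s['grasp_force'],s['opening']); g=s['tcp_pos']-.029*s['tool_rot'][:,2]
d=get_image("side"); W=cloud(d).reshape(-1,3); i=d["image"].reshape(-1,3).astype(int)
k=(np.linalg.norm(W-g,axis=1)<.14)&(W[:,0]>g[0]-.03)&(abs(W[:,1]-g[1])<.04)
a=W[k&(W[:,2]>g[2]+.03)]; b=W[k&(W[:,2]<g[2]-.012)]
print("upper part",len(a),a.mean(0),a.max(0)); print("lower part",len(b),b.mean(0),b.min(0)); print(i[k&(W[:,2]<g[2]-.012)].mean(0))
p=a-a.mean(0); print("upper axis", np.linalg.svd(p,full_matrices=False)[2][0])
E
```

```text
29.775 [-0.453  0.275  2.201  2.483  0.759  1.966] [ 0.6337 -0.1218  0.2907] [[-0.235, 0.004, 0.972], [-0.003, 1.0, -0.005], [-0.972, -0.004, -0.235]]
alpha 76.4 grasp pt [ 0.6055 -0.1217  0.2975]
[-0.40809217 -0.27873529 -2.93555884] 39.899775527446764 0.045205309096241424
upper part 446 [ 0.63722481 -0.11071461  0.35661959] [ 0.66376483 -0.09467162  0.38304356]
lower part 50 [ 0.61192755 -0.10777818  0.27610145] [ 0.58939151 -0.12648512  0.26552015]
[166.8  164.14 147.34]
upper axis [ 0.53468994 -0.43923021  0.7219304 ]
```

The jar is inverted: the lid is about 27° off straight down, the grip is unchanged and the body has not slipped. Turning it back.

Emit:
apply_moves --moves '[0,0,0,-0.08,0,0,0,-0.157,0,0,0,-0.157,0,0,0,-0.157,0,0,0,-0.157]'

```text
time: 30.45
tcp_pos: [0.6337, -0.1219, 0.2908]
tool_rot: [[-0.18, -0.15, 0.972], [-0.656, 0.755, -0.005], [-0.733, -0.639, -0.234]]
ft_force: [-0.2, 0.3, -3.3]
opening: 0.0446
grasp_force: 39.9
```

Emit:
apply_moves --moves '[0,0,0,-0.157,0,0,0,-0.157,0,0,0,-0.157,0,0,0,-0.157,0,0,0,-0.157]'

```text
time: 31.08
tcp_pos: [0.6337, -0.1218, 0.2908]
tool_rot: [[-0.021, -0.233, 0.972], [-0.998, 0.07, -0.005], [-0.067, -0.97, -0.234]]
ft_force: [-0.1, 0.0, -3.4]
opening: 0.0448
grasp_force: 39.9
```

Emit:
apply_moves --moves '[0,0,0,-0.157,0,0,0,-0.157,0,0,0,-0.157,0,0,0,-0.157,0,0,0,-0.157]'

```text
time: 31.7
tcp_pos: [0.6337, -0.1219, 0.2908]
tool_rot: [[0.15, -0.18, 0.972], [-0.755, -0.656, -0.005], [0.638, -0.733, -0.234]]
ft_force: [0.0, 0.4, -4.2]
opening: 0.0454
grasp_force: 39.9
```

Emit:
apply_moves --moves '[0,0,0,-0.157,0,0,0,-0.157,0,0,0,-0.157,0,0,0,-0.157,0,0,0,-0.157]'

```text
time: 32.33
tcp_pos: [0.6337, -0.1219, 0.2908]
tool_rot: [[0.233, -0.022, 0.972], [-0.071, -0.997, -0.005], [0.97, -0.068, -0.234]]
ft_force: [-0.2, 0.3, -2.7]
opening: 0.0452
grasp_force: 39.9
```

Emit:
apply_moves --moves '[0,0,0,-0.08,0,0,0,0,0,0,0,0]'

```text
time: 32.7
tcp_pos: [0.6337, -0.1219, 0.2908]
tool_rot: [[0.234, -0.004, 0.972], [0.002, -1.0, -0.005], [0.972, 0.003, -0.234]]
ft_force: [-0.2, -0.3, -3.6]
opening: 0.0452
grasp_force: 39.9
```

```bash
python3 st.py; python3 - <<'E'
from h import *
s=get_state(); g=s['tcp_pos']-.029*s['tool_rot'][:,2]
d=get_image("side"); W=cloud(d).reshape(-1,3)
k=(np.hypot(W[:,0]-g[0],W[:,1]-g[1])<.035)
b=W[k&(W[:,2]<g[2]-.02)&(W[:,2]>g[2]-.11)]; print("glass below",len(b),b.mean(0),b.min(0))
for lo in(.09,.07,.05,.03):
    m=b[(b[:,2]>g[2]-lo)&(b[:,2]<g[2]-lo+.02)]; print(lo,len(m),m.mean(0).round(4) if len(m) else '')
# coaster from top & side by colour
hsv=None
for n in("top","side"):
    d=get_image(n); W=cloud(d); hs=cv2.cvtColor(d["image"],cv2.COLOR_RGB2HSV)
    K=np.array([[d["fx"],0,d["cx"]],[0,d["fy"],d["cy"]],[0,0,1]]); T=d["pose"]
    m=((np.hypot(W[...,0]-.598,W[...,1]-.199)<.06)&(hs[...,0]<14)&(hs[...,1]>110)).astype(np.uint8)
    m=cv2.morphologyEx(cv2.morphologyEx(m,cv2.MORPH_CLOSE,np.ones((5,5))),cv2.MORPH_OPEN,np.ones((5,5)))
    v,u=np.nonzero(m); r=cv2.undistortPoints(np.stack([u,v],-1).reshape(-1,1,2).astype(float),K,np.array(d["D"],float)).reshape(-1,2)
    r=np.c_[r,np.ones(len(r))]@T[:3,:3].T; P=T[:3,3]+r*((.017-T[2,3])/r[:,2:])
    print(n,len(P),P.mean(0).round(4),cv2.minEnclosingCircle(P[:,:2].astype(np.float32)))
E
```

```text
32.7 [-0.453  0.275  2.201  2.483  0.759 -1.174] [ 0.6337 -0.1219  0.2908] [[0.234, -0.004, 0.972], [0.002, -1.0, -0.005], [0.972, 0.003, -0.234]]
alpha 76.4 grasp pt [ 0.6055 -0.1217  0.2976]
glass below 369 [ 0.61459068 -0.10538281  0.24767638] [ 0.58438775 -0.13198893  0.21538812]
0.09 64 [ 0.6146 -0.1049  0.222 ]
0.07 117 [ 0.6148 -0.1056  0.2376]
0.05 129 [ 0.6137 -0.1049  0.258 ]
0.03 59 [ 0.6161 -0.1065  0.2728]Traceback (most recent call last):
  File "<stdin>", line 15, in <module>
cv2.error: OpenCV(4.12.0) /io/opencv/modules/calib3d/src/undistort.dispatch.cpp:347: error: (-215:Assertion failed) CV_IS_MAT(_src) && CV_IS_MAT(_dst) && (_src->rows == 1 || _src->cols == 1) && (_dst->rows == 1 || _dst->cols == 1) && _src->cols + _src->rows - 1 == _dst->rows + _dst->cols - 1 && (CV_MAT_TYPE(_src->type) == CV_32FC2 || CV_MAT_TYPE(_src->type) == CV_64FC2) && (CV_MAT_TYPE(_dst->type) == CV_32FC2 || CV_MAT_TYPE(_dst->type) == CV_64FC2) in function 'cvUndistortPointsInternal'
```

Upright again, and the glass is vertical. Next, the coaster centre from the stored unobstructed views.

```bash
python3 - <<'E'
from h import *
for n,(c0,r0) in dict(top=((224.5,209.3),20),side=((362.5,351),24)).items():
    d=get_image(n); s=np.load(n+".npz"); K=np.array([[d["fx"],0,d["cx"]],[0,d["fy"],d["cy"]],[0,0,1]]); T=d["pose"]
    def ray(uv,z=.017):
        r=cv2.undistortPoints(np.array(uv,float).reshape(-1,1,2),K,np.array(d["D"],float)).reshape(-1,2)
        r=np.c_[r,np.ones(len(r))]@T[:3,:3].T; return T[:3,3]+r*((z-T[2,3])/r[:,2:])
    print(n,"eye",ray([c0]).round(4))
    a=cv2.GaussianBlur(s["im"],(5,5),0).astype(int); G=a[...,0]-a[...,1]  # red-green: cork vs board
    x,y=map(int,c0); sub=G[y-r0:y+r0,x-r0:x+r0].astype(np.uint8)
    t,m=cv2.threshold(sub,0,1,cv2.THRESH_BINARY+cv2.THRESH_OTSU)
    nn,lab,st,_=cv2.connectedComponentsWithStats(m); l=1+np.argmax(st[1:,4]); cs,_=cv2.findContours((lab==l).astype(np.uint8),cv2.RETR_EXTERNAL,cv2.CHAIN_APPROX_NONE)
    c=max(cs,key=len).reshape(-1,2)+[x-r0,y-r0]; P=ray(c)[:,:2]
    e=cv2.fitEllipse(P.astype(np.float32)); print(n,t,"centre",np.round(e[0],4),"axes",np.round(e[1],4))
E
```

```text
top eye [[0.5962 0.2017 0.017 ]]
top 38.0 centre [0.596  0.2028] axes [0.0793 0.0803]
side eye [[0.6002 0.2057 0.017 ]]
side 36.0 centre [0.6011 0.2054] axes [0.0821 0.0847]
```

Target grasp point: (0.600, 0.202, 0.102). Crossing high over the vise.

Emit:
apply_moves --moves '[0,-0.03,0,0,0,-0.04,0,0,0,-0.045,0,0,0,-0.045,0,0,0,-0.045,0,0]'

```text
time: 33.52
tcp_pos: [0.6343, 0.0845, 0.2899]
tool_rot: [[0.235, -0.005, 0.972], [0.003, -1.0, -0.005], [0.972, 0.004, -0.235]]
ft_force: [0.6, 0.7, -3.2]
opening: 0.0448
grasp_force: 39.9
```

Emit:
apply_moves --moves '[0,-0.045,0,0,0,-0.045,-0.002,0,0,-0.029,-0.005,0,0,0,0,0]'

```text
time: 34.02
tcp_pos: [0.6278, 0.2042, 0.2909]
tool_rot: [[0.234, -0.002, 0.972], [0.003, -1.0, -0.002], [0.972, 0.004, -0.234]]
ft_force: [0.2, -0.0, -3.0]
opening: 0.0451
grasp_force: 39.9
```

```bash
python3 st.py
```

```text
34.025 [ 0.417  0.319  2.13   3.78   0.727 -1.977] [0.6278 0.2042 0.2909] [[0.234, -0.002, 0.972], [0.003, -1.0, -0.002], [0.972, 0.004, -0.234]]
alpha 76.4 grasp pt [0.5997 0.2043 0.2977]
```

Emit:
apply_moves --moves '[-0.04,0.002,0.0095,0,-0.043,0,0.0105,0,-0.043,0,0.0105,0,-0.035,0,0.0085,0,-0.015,0,0.0035,0]'

```text
time: 34.65
tcp_pos: [0.628, 0.1982, 0.1074]
tool_rot: [[0.237, -0.005, 0.971], [0.003, -1.0, -0.006], [0.971, 0.005, -0.237]]
ft_force: [-0.2, 0.4, -3.0]
opening: 0.0453
grasp_force: 39.9
```

Emit:
apply_moves --moves '[-0.004,0,0.001,0,0,0,0,0,0,0,0,0]'

```text
time: 35.02
tcp_pos: [0.6286, 0.1992, 0.1069]
tool_rot: [[0.233, -0.004, 0.972], [0.003, -1.0, -0.005], [0.972, 0.004, -0.233]]
ft_force: [-0.8, 0.4, -2.7]
opening: 0.0454
grasp_force: 39.9
```

```bash
python3 st.py
```

```text
35.025 [ 0.407  0.767  2.142  3.588  1.124 -1.677] [0.6286 0.1992 0.1069] [[0.233, -0.004, 0.972], [0.003, -1.0, -0.005], [0.972, 0.004, -0.233]]
alpha 76.5 grasp pt [0.6004 0.1994 0.1137]
```

Emit:
apply_moves --moves '[-0.004,-0.0026,0.001,0,-0.004,0,0.001,0,0,0,0,0]'

```text
time: 35.4
tcp_pos: [0.6282, 0.2019, 0.0971]
tool_rot: [[0.235, -0.004, 0.972], [0.004, -1.0, -0.005], [0.972, 0.005, -0.235]]
ft_force: [-0.4, -0.4, -2.3]
opening: 0.045
grasp_force: 39.9
```

Emit:
apply_moves --moves '[-0.001,0,0.0002,0,-0.001,0,0.0002,0]'

```text
time: 35.65
tcp_pos: [0.6283, 0.2019, 0.0955]
tool_rot: [[0.234, -0.004, 0.972], [0.003, -1.0, -0.005], [0.972, 0.004, -0.234]]
ft_force: [-0.1, 0.1, -2.6]
opening: 0.0449
grasp_force: 39.9
```

Emit:
apply_moves --moves '[-0.0007,0,0.0002,0,-0.0007,0,0.0002,0]'

```text
time: 35.9
tcp_pos: [0.6288, 0.202, 0.0951]
tool_rot: [[0.232, -0.004, 0.973], [0.003, -1.0, -0.005], [0.973, 0.004, -0.232]]
ft_force: [-1.9, -1.4, 5.9]
opening: 0.0451
grasp_force: 39.8
```

Contact on the coaster: the force goes from -2.6 N to +5.9 N at the expected height. Releasing with a modest opening.

Emit:
apply_moves --moves '[0.0004,0,0,0,0,0,0,0,0,0,0,0,0,0,0,0]' --jaw 0.68

```text
time: 36.4
tcp_pos: [0.6284, 0.2019, 0.0944]
tool_rot: [[0.235, -0.004, 0.972], [0.003, -1.0, -0.005], [0.972, 0.005, -0.235]]
ft_force: [0.4, -0.5, -0.4]
opening: 0.0631
grasp_force: 0.0
```

```bash
python3 st.py; python3 - <<'E'
from h import *
s=get_state();print(s["opening"],s["ft_force"])
d=get_image("side"); im=d["image"]; save(cv2.resize(im[220:400,270:450],None,fx=3.3,fy=3.3,interpolation=cv2.INTER_CUBIC),"placed.png")
E
```

```text
36.4 [ 0.413  0.799  2.133  3.59   1.143 -1.669] [0.6284 0.2019 0.0944] [[0.235, -0.004, 0.972], [0.003, -1.0, -0.005], [0.972, 0.005, -0.235]]
alpha 76.4 grasp pt [0.6002 0.202  0.1012]
0.06313861973434098 [ 0.35300309 -0.49017711 -0.39069062]
```

View pics/placed.png

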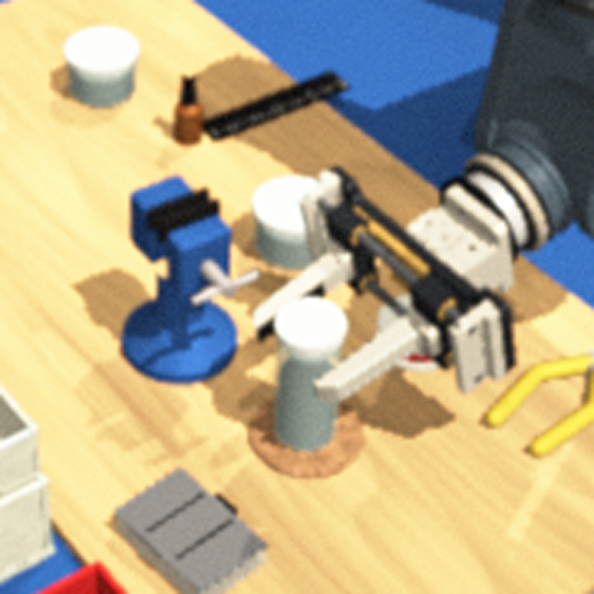

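The jar stands upright in the middle of the cork at about (305,400), and the jaws are free on both sides. Backing out along the fingers, then up.

Emit:
apply_moves --moves '[0,0,-0.015,0,0,0,-0.025,0,0,0,-0.025,0,0,0,-0.02,0,0.04,0,0,0]'

```text
time: 37.08
tcp_pos: [0.5526, 0.2023, 0.1509]
tool_rot: [[0.24, -0.003, 0.971], [0.007, -1.0, -0.004], [0.971, 0.008, -0.24]]
ft_force: [0.3, 0.3, -0.1]
opening: 0.0635
grasp_force: 0.0
```

Emit:
apply_moves --moves '[0.05,0,0,0,0.05,0,0,0,0.05,0,0,0,0,0,0,0,0,0,0,0]'

```text
time: 37.7
tcp_pos: [0.5893, 0.2028, 0.298]
tool_rot: [[0.236, -0.004, 0.972], [0.004, -1.0, -0.005], [0.972, 0.005, -0.236]]
ft_force: [-1.1, 0.7, -0.1]
opening: 0.0629
grasp_force: 0.0
```

```bash
python3 st.py; python3 - <<'E'
from h import *
d=get_image("side"); W=cloud(d).reshape(-1,3); i=d["image"].reshape(-1,3).astype(int); s=np.load("side.npz"); W0=s["W"].reshape(-1,3); i0=s["im"].reshape(-1,3).astype(int)
def lid(W,i,x,y,lo,hi):
    k=(np.hypot(W[:,0]-x,W[:,1]-y)<.045)&(W[:,2]>lo)&(W[:,2]<hi)&(i.min(1)>150); c,r=cv2.minEnclosingCircle(W[k][:,:2].astype(np.float32)); return np.round(c,4),round(r,4),np.median(W[k][:,2]).round(4)
for n,a in dict(L=(.477,.034,.055,.08),R=(.487,-.238,.055,.08)).items(): print(n,lid(W0,i0,*a),lid(W,i,*a))
print("tall before",lid(W0,i0,.604,-.12,.12,.14),"now",lid(W,i,.598,.203,.115,.14))
E
```

```text
37.7 [ 0.458  0.253  2.203  3.833  0.748 -2.005] [0.5893 0.2028 0.298 ] [[0.236, -0.004, 0.972], [0.004, -1.0, -0.005], [0.972, 0.005, -0.236]]
alpha 76.4 grasp pt [0.5612 0.2029 0.3049]
L (array([0.479 , 0.0327]), 0.0375, np.float64(0.0707)) (array([0.4787, 0.037 ]), 0.0363, np.float64(0.0607))
R (array([ 0.4872, -0.24  ]), 0.0384, np.float64(0.0655)) (array([ 0.4903, -0.2412]), 0.0397, np.float64(0.0609))
tall before (array([ 0.6049, -0.1187]), 0.0271, np.float64(0.1313)) now (array([0.6002, 0.2046]), 0.0282, np.float64(0.1272))
```

```bash
python3 -c "
from workcell import *
print(close_job())"
```

```text
the job is handed in; nothing more can be done
None
```

The job is handed in at about 38 s. All three lids are pressed home. The tall jar was inverted with its lid about 27° off straight down, then set upright within about 1 mm of the coaster's centre and released. The two squat jars are still standing in place.

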